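# Lock the mixer's carousel for transport

## Task

Lock the carousel of the small bench mixer so that it can be carried: with the fingertips, push the fin on the slotted disc round until the slot lines up with the lock bar (either end of the slot will do), then push the bar by its upright plate through the disc and fully home in the keeper on the far side, until the plate stops at the strap. Only push: do not pinch, lift or force the parts, and leave the cup, the bottle and the small box beside the mixer where they stand.

Things in the scene. Friction and masses are not known exactly. Their poses are not given: they have to be found in the camera images.
- mixer: Bench mixer: a low grey housing fixed to the worktop, 307 x 110 mm, its deck 30 mm above the worktop. Origin on the worktop right under the carousel's vertical axis; z up; +x is the way the lock bar is pushed. It reaches from x = -225 to +82 mm and 55 mm to either side (y). On the deck along its x axis stand the bar guide, the strap, the carousel and the keeper.
- carousel (a joint): Carousel angle, rad, about its vertical axis, counter-clockwise from above. At 0 and also at 3.14 the slot lies along the mixer's x, in line with the bar; either will do. At 0 the fin is on the mixer's +y side, at 3.14 on its -y side, half-way it points to the bar (-x). Light friction (0.06 N m), stays where left, end stops at -0.5 and 3.64; starts between 0.45 and 2.69.
- carousel_axis (a point): Centre of the carousel's top, 46 mm above the worktop. The carousel is a flat white disc of 84 mm diameter with small dark tube wells and an open-topped slot, 17 mm wide, right across it through the centre.
- fin (a point): Centre of the upright white fin on the carousel, 59 mm above the worktop: a plate 6 mm thick that stands radially, square to the slot, from 13 to 39 mm from the axis and from 46 to 72 mm above the worktop. It is pushed on a flat face, along an arc about the axis, with about 2 N.
- bar: Steel lock bar, 142 mm long, 12 mm wide, 10 mm high, held down in its guide and sliding there with a few N. Origin under the tip of its nose; the bar runs back from there along its own -x. The nose narrows over its last 10 mm from 10 to 5 mm. It enters the slot if the carousel is within about 0.1 rad of lined up; otherwise the disc blocks it.
- bar_tip (a point): Tip of the bar's nose, at mid-height. Its x in the mixer's frame is -70 to -53 mm at the start, outside the disc, and +68 mm when the bar is fully home, with the plate against the strap.
- push_plate (a point): Centre of the upright steel plate near the bar's rear end, 134 mm behind the tip and 60 mm above the worktop: 8 mm thick along the bar, 26 mm wide, from 47 to 73 mm above the worktop. Push its rear face (away from the carousel) along the mixer's +x.
- strap (a point): Centre of the strap's top, 50 mm above the worktop: an aluminium bridge across the guide just before the carousel (x = -62 to -50 mm in the mixer's frame), 59 mm wide, which stops the plate. The guide's two rails run from x = -220 to -47 mm, 40 mm wide over all, tops 45 mm above the worktop.
- keeper (a point): Centre of the keeper's opening, 60 mm beyond the carousel's axis along the mixer's +x: an aluminium bracket (x = 50 to 70 mm), opening 17 mm wide, top 52 mm above the worktop.
- specimen_cup_2: Bystander: white specimen cup with a blue screw cap, 62 mm across, 64 mm high; origin under its centre.
- coverslip_box: Bystander: small blue box, 48 x 64 x 20 mm; origin under its centre.
- dropper_3: Bystander: brown dropper bottle with a rubber bulb, 26 mm across, 87 mm high; origin under its centre.
Mind the look-alikes: they are no part of the job. There is more than one size of the bar; the job needs the smaller.

How it is judged (in metres and radians):
On the way:
1. the carousel's slot is lined up with the bar (within 0.3 rad, at either end) while the bar is still outside the disc ((value of joint carousel between -0.3 and 0.3 rad or value of joint carousel between 2.84159 and 3.44159 rad) and x of bar_tip in the frame of mixer below -0.03 m).
At the end, for the whole second after the job is handed in: The bar lies through the slot with its tip in the keeper, within 8 mm of fully home (tip at least 60 mm beyond the carousel's axis, within 6 mm of the mixer's centre line), the slot is in line with the bar within 0.15 rad, the bar is at rest (x of bar_tip in the frame of mixer above 0.06 m and y of bar_tip in the frame of mixer between -0.006 and 0.006 m and z of bar_tip in the frame of mixer between 0.032 and 0.046 m and (value of joint carousel between -0.15 and 0.15 rad or value of joint carousel between 2.99159 and 3.29159 rad) and linear speed of bar below 0.01 m/s); the robot touches nothing.
It fails at once if the bar is lifted: its plate rises more than 12 mm (z of push_plate in the frame of mixer above 0.0715 m).
It fails at once if the bar is pinched: the fingers bear on it with more than 35 N where it is free to slide (a push there takes a few N) (contact force between the fingers and bar above 35 N and (x of bar_tip in the frame of mixer below -0.046 m or x of bar_tip in the frame of mixer between -0.02 and 0.045 m)).
It fails at once if the carousel is pinched: the fingers bear on it with more than 35 N where it is free to turn (a push there takes a few N) (contact force between the fingers and carousel above 35 N and value of joint carousel between -0.45 and 3.59 rad).
It fails at once if the bar is forced: the fingers bear on it with more than 80 N (contact force between the fingers and bar above 80 N).
It fails at once if the cup, the bottle or the small box beside the mixer is moved more than 20 mm or tipped (distance of any of specimen_cup_2, coverslip_box, dropper_3 from where it was at the start of the episode above 0.02 m or angle between any of specimen_cup_2, coverslip_box, dropper_3's own z axis and vertical above 0.35 rad).
It also fails if it takes over 51 s, if anything falls off the work surface, if the arm or the gripper's body presses on something with over 40 N, if the wrist force passes 120 N, or if a joint passes its speed limit or range.

## Robot

A 7-joint arm with a two-finger parallel gripper is mounted at the origin on a cart in front of the work surface, level with it; the furniture and walls round the work are solid. World frame = base frame: x ahead of the robot, y to its left, z up, the work surface at z = 0. Lengths are in m, angles in degrees, forces in N, time in s.
With the tool pointing down it reaches from about 0.375 to 0.925 m from the base axis. Payload 3.1 kg.
Tool frame: the origin (TCP) lies on the centre line of the jaws, within the pads' length; the fingertips stand 22 mm ahead of it and the grasp point (between the pads) lies 3 mm ahead of it (arm.tcp_to_tips is the distance from the TCP to the fingertips, in m); z points along the fingers, x is the direction in which the jaws open and shut, and the axes are right-handed (so a half turn about z gives the same grasp; the last joint's range is limited). The gripper opens to 85 mm and grips with 20 to 120 N. Pads are 22 mm wide; open, the fingers measure 114 mm over their backs; the gripper's body (76 mm by 85 mm) begins 54 mm behind the grasp point. The pads swing forward as they close: fully open they stand 13 mm farther back than shut.
Start: joints at [-81.979, 21.939, 2.515, 91.553, -1.026, 66.532, -2.859], TCP at [0.153, 0.632, 0.253] pointing down, gripper open.
Joint ranges: [-149.38, 149.38], [-23.57, 123.04], [-84.95, 90], [0, 143.3], [-89.99, 269.99], [3.08, 112.72], [-163.45, 163.45]. Speed limits (degrees/s): [159.86, 159.86, 180, 180, 180, 180, 180].

## Interface

Orientations are given as a 3x3 rotation matrix whose columns are the frame's x, y, z axes.
In Python, from plant import arm gives the robot as it stands.
- The arm moves only by the tool apply_moves, never from a script. Its argument "deltas" is a list of rows, each an object with "dr": the turn, a rotation vector about the tool's x, y, z in rad, a list of three; "translation": the shift along the tool's x, y, z in cm, a list of three; "claw": the gripper command: -1 is fully open, 1 is shut, values between are in proportion. A call has 1 to 8 rows; each row shifts and turns the commanded pose from where the row before left it, along the tool's axes as they then stand; what a row does not reach is not made up. A row lasts 1/12 s, in which the tool goes at most 41.7 mm and 7.16 degrees, less where a joint would pass 70% of its speed; a pose out of reach is approached as far as the arm can. A call with a gripper value outside its range is refused whole. The fingers move at their own pace and stop on an object; "squeeze" is the grip in N (left out, the last holds). Time passes only in rows, so rows that do not move let the fingers close. It gives the time, the measured TCP pose, the force and the opening at its end, in the units of the state.
- arm.state(): the state, without advancing time (a new reading comes with each control period).
- arm.capture(name): name is "scene" or "top" or "wrist"; returns the picture (384x512x3 uint8, red, green, blue); there is no depth.
- arm.camera_model(name): a dict with "fx", "fy", "cx", "cy" (pixels), "k1" (the pictures are not rectified: a ray, as slopes to the right and down, at radius r is drawn at 1 + k1 r^2 times it, then the intrinsics apply), "view" (4x4, takes a point from world to camera coordinates); the wrist camera has in their place "tool_from_camera" (4x4, takes a point from camera to tool coordinates, whose origin is the TCP and whose axes are the tool frame's). Camera axes: x right, y down, z forward; pixel columns grow to the right and rows downward; lengths in m; the calibration is good to about 2 mm. A picture is of the moment at which its call begins: read the wrist's pose just before it. camera_model takes no time and is no camera call.
- arm.hand_in(): hands the job in, once; it reports no verdict.
The state is a dict: "time": time; "joints": joint angles; "qd": joint speeds; "joint_efforts": joint torques, N m; "tcp_pos": TCP position; "eef_rot": TCP orientation; "wrist_force": force on the tool from outside, world axes, zero at the start; "torque": the same for the moment, N m; "grip_width": finger opening in m.
Only numpy, scipy, OpenCV 4.12 (cv2) and the standard library are available. Lean on these libraries where they do the work, as an engineer would, in place of code of your own. Each camera call takes 0.05 s, during which the arm holds its last target. There are 200 camera calls.

## Working session

There is one attempt and no reset: what is moved stays moved. The work goes in short steps, Python scripts to look and compute and a tool call to move; the robot and the scene stay as the last step left them, time stands still between calls to the robot, and variables do not carry over. Pictures are saved under pics/ and viewed, about 8 in all and at most 12, crops included, and the job is handed in when it is done.

Besides the shell and the picture viewer there is one more tool, called after "Call:" as name(argument=value, ...) on one line, values as JSON. apply_moves: Moves the arm, as the interface text tells. Its arguments: {"type":"object","properties":{"deltas":{"type":"array"},"squeeze":{"type":"number"}},"required":["deltas"]}

```bash
mkdir -p pics; ls; python3 - <<'E'
from plant import arm
import cv2,numpy as np
np.set_printoptions(precision=4,suppress=True)
for n in ("scene","top"):
    cv2.imwrite(f"pics/{n}0.png",cv2.cvtColor(arm.capture(n),cv2.COLOR_RGB2BGR))
    print(n,arm.camera_model(n))
print(arm.camera_model("wrist"),arm.tcp_to_tips)
s=arm.state();print(s["time"],s["tcp_pos"],s["eef_rot"],s["grip_width"])
E
```

```text
pics
scene {'fx': 347.34653254411495, 'fy': 347.34653254411495, 'cx': 259.19942354794745, 'cy': 196.48519724694248, 'k1': 0.009373493709584861, 'view': array([[-0.9059, -0.4231, -0.0187,  0.44  ],
       [-0.25  ,  0.5699, -0.7828,  0.269 ],
       [ 0.3418, -0.7044, -0.622 ,  0.7443],
       [ 0.    ,  0.    ,  0.    ,  1.    ]])}
top {'fx': 411.01600523315204, 'fy': 411.01600523315204, 'cx': 255.48624326944764, 'cy': 192.30443317790582, 'k1': -0.07272505181294636, 'view': array([[-0.0174, -0.9998,  0.0126, -0.1483],
       [-0.9819,  0.0147, -0.1889,  0.5224],
       [ 0.1887, -0.0157, -0.9819,  1.1963],
       [ 0.    ,  0.    ,  0.    ,  1.    ]])}
{'fx': 332.8304255572835, 'fy': 332.8304255572835, 'cx': 257.02766954240786, 'cy': 203.01120358793546, 'k1': -0.0788694213056366, 'tool_from_camera': array([[ 1.    , -0.0013,  0.0002, -0.0013],
       [ 0.0012,  0.9581,  0.2863, -0.0727],
       [-0.0005, -0.2863,  0.9581, -0.12  ],
       [ 0.    ,  0.    ,  0.    ,  1.    ]])} 0.022
0.1 [0.1529 0.6309 0.252 ] [[ 0.2355  0.9719 -0.0005]
 [ 0.9719 -0.2355 -0.0024]
 [-0.0024  0.0001 -1.    ]] 0.08566706262223572
```

View pics/top0.png

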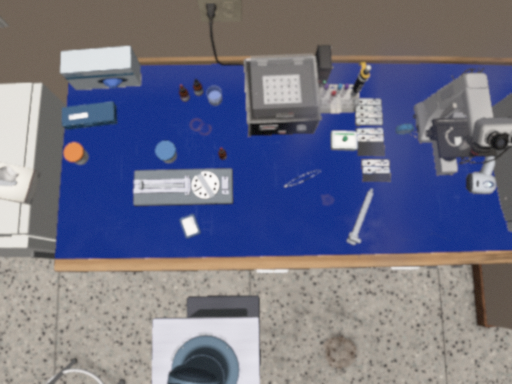

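View pics/scene0.png

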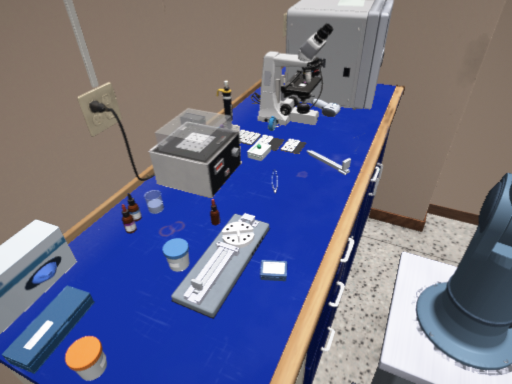

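The top view shows the mixer at about (183,187), with the carousel at (206,184), so the bar's push direction is image-right, roughly world -y. Candidates for the bar are the one in the mixer's guide (160,186) and the loose, larger one at (360,215). I choose the one in the guide and check it in a close crop.

```bash
python3 - <<'E'
import cv2,numpy as np
a=cv2.imread("pics/top0.png")[135:245,125:245]
b=cv2.imread("pics/scene0.png")[205:320,165:285]
A=cv2.resize(a,None,fx=5,fy=5,interpolation=cv2.INTER_CUBIC)
cv2.imwrite("pics/c1.png",A)
B=cv2.resize(b,None,fx=5,fy=5,interpolation=cv2.INTER_CUBIC)
cv2.imwrite("pics/c2.png",B)
E
```

```text
(no output)
```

View pics/c1.png

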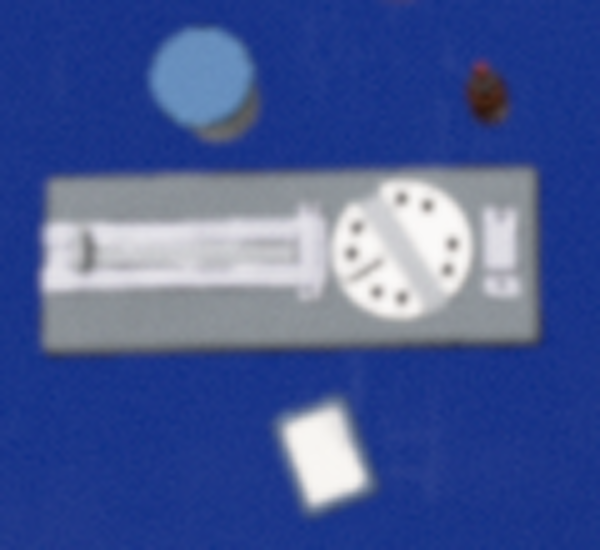

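View pics/c2.png

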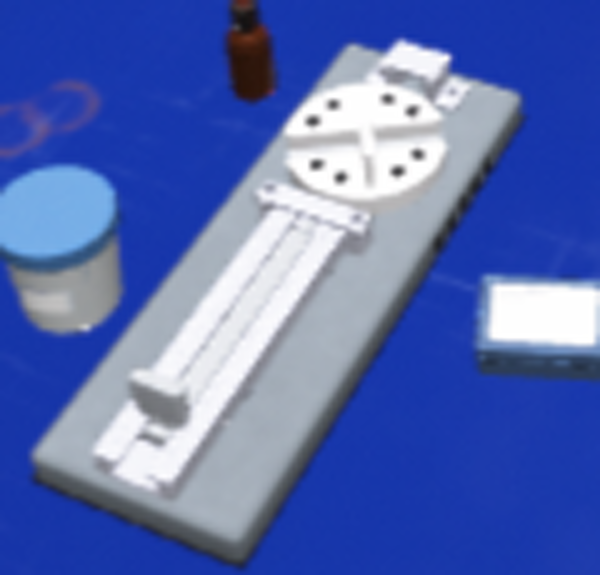

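The crops confirm it: the smaller bar lies in the mixer's guide with its plate at c1 (85,250). The slot runs from c1 (375,200) to (435,300), and the fin at (368,270) points lower-left, so the carousel is at about 2.1 rad. I'll push it counter-clockwise to 3.14, and now work out the mixer's pose.

```bash
cat > h.py <<'E'
import numpy as np,cv2
from plant import arm
np.set_printoptions(precision=4,suppress=True)
def model(n,s=None):
    m=arm.camera_model(n)
    if n=="wrist":
        s=s or arm.state(); T=np.eye(4);T[:3,:3]=s["eef_rot"];T[:3,3]=s["tcp_pos"]
        W=T@m["tool_from_camera"]
    else: W=np.linalg.inv(m["view"])
    return m,W
def KD(m): return np.array([[m["fx"],0,m["cx"]],[0,m["fy"],m["cy"]],[0,0,1]]),np.array([m["k1"],0,0,0,0])
def back(mW,px,z):
    m,W=mW;K,D=KD(m)
    r=cv2.undistortPoints(np.array([[px]],float),K,D)[0,0]
    d=W[:3,:3]@np.array([*r,1]);o=W[:3,3]
    return o+d*(z-o[2])/d[2]
def proj(mW,P):
    m,W=mW;K,D=KD(m);V=np.linalg.inv(W)
    return cv2.projectPoints(np.atleast_2d(P).astype(float),cv2.Rodrigues(V[:3,:3])[0],V[:3,3],K,D)[0][:,0]
E
python3 - <<'E'
from h import *
t=model("top");s=model("scene")
f=lambda p,o:((p[0]+.5)/5-.5+o[0],(p[1]+.5)/5-.5+o[1])
for n,p,z in [("c1",(46,178),.03),("c2",(540,168),.03),("c3",(541,343),.03),("c4",(42,350),.03),("disc",(402,250),.046),("strap",(313,252),.05),("keep",(502,250),.052),("plate",(85,250),.07),("slotA",(378,197),.046),("slotB",(432,302),.046),("fintip",(354,278),.046),("cup",(200,77),.064),("drop",(483,70),.087),("box",(325,457),.02)]:
    print("top",n,back(t,f(p,(125,135)),z)[:2])
for n,p,z in [("disc",(365,140),.046),("strapL",(265,190),.05),("strapR",(365,222),.05),("platetopL",(133,375),.073),("platetopR",(187,400),.073),("keepertop",(415,55),.052),("fin base",(370,175),.05)]:
    print("scene",n,back(s,f(p,(165,205)),z)[:2])
E
```

```text
top c1 [0.6    0.2222]
top c2 [ 0.6016 -0.087 ]
top c3 [ 0.4909 -0.0869]
top c4 [0.491  0.2204]
top disc [ 0.5471 -0.003 ]
top strap [0.5458 0.0509]
top keep [ 0.5449 -0.0644]
top plate [0.5449 0.1852]
top slotA [0.5806 0.012 ]
top slotB [ 0.5145 -0.0214]
top fintip [0.5301 0.0262]
top cup [0.6536 0.1199]
top drop [ 0.6483 -0.0554]
top box [0.4238 0.0464]
scene disc [ 0.5483 -0.003 ]
scene strapL [0.5755 0.0525]
scene strapR [0.5193 0.0513]
scene platetopL [0.5584 0.1904]
scene platetopR [0.5298 0.192 ]
scene keepertop [ 0.551  -0.0673]
scene fin base [0.5321 0.0218]
```

Call:
apply_moves(deltas=[{"dr": [0, 0, 0], "translation": [0, 0, 0], "claw": 1}, {"dr": [0, 0, 0], "translation": [0, 0, 0], "claw": 1}, {"dr": [0, 0, 0], "translation": [0, 0, 0], "claw": 1}, {"dr": [0, 0, 0], "translation": [0, 0, 0], "claw": 1}], squeeze=20)

```text
time: 0.43
tcp_pos: [0.1531, 0.6316, 0.2531]
eef_rot: [[0.236, 0.972, -0.0], [0.972, -0.236, -0.0], [-0.0, -0.0, -1.0]]
wrist_force: [0.5, 0.5, -1.0]
grip_width: 0.0389
```

```bash
cat >> h.py <<'E'
def rz(a): c,s=np.cos(a),np.sin(a); return np.array([[c,-s],[s,c]])
def plan(p0,a0,p1,a1,n,claw=1):
    """a: world heading of tool x (tool down); shift along old axes, then turn (dr z = -heading change)"""
    import json
    p=np.array(p0,float);a=a0;rows=[]
    for i in range(n):
        tgt=np.array(p0)+(np.array(p1)-p0)*(i+1)/n
        d=tgt-p; u=np.array([np.cos(a),np.sin(a)]); v=np.array([np.sin(a),-np.cos(a)])
        t=[round(100*float(x),1) for x in (d[:2]@u,d[:2]@v,-d[2])]
        p=p+np.array([*(u*t[0]+v*t[1]),-t[2]])/100
        da=round((a1-a)/(n-i),3); a+=da
        rows.append({"dr":[0,0,round(-da,3)],"translation":t,"claw":claw})
    for k in range(0,n,8): print(json.dumps(rows[k:k+8]))
    print("end",p,np.degrees(a))
E
python3 - <<'E'
from h import *
s=arm.state();R=s["eef_rot"];a0=np.arctan2(R[1,0],R[0,0])
plan([0.153,0.632,0.253],a0,[.5524,.0311,.2],np.radians(-61.4),21)
E
```

```text
[{"dr": [0, 0, 0.115], "translation": [-2.3, 2.5, 0.3], "claw": 1}, {"dr": [0, 0, 0.114], "translation": [-2.1, 2.8, 0.2], "claw": 1}, {"dr": [0, 0, 0.115], "translation": [-1.7, 3.0, 0.3], "claw": 1}, {"dr": [0, 0, 0.114], "translation": [-1.3, 3.1, 0.2], "claw": 1}, {"dr": [0, 0, 0.115], "translation": [-1.0, 3.3, 0.3], "claw": 1}, {"dr": [0, 0, 0.114], "translation": [-0.6, 3.4, 0.2], "claw": 1}, {"dr": [0, 0, 0.115], "translation": [-0.2, 3.4, 0.3], "claw": 1}, {"dr": [0, 0, 0.114], "translation": [0.2, 3.5, 0.2], "claw": 1}]
[{"dr": [0, 0, 0.115], "translation": [0.6, 3.4, 0.3], "claw": 1}, {"dr": [0, 0, 0.114], "translation": [1.0, 3.2, 0.2], "claw": 1}, {"dr": [0, 0, 0.115], "translation": [1.3, 3.2, 0.3], "claw": 1}, {"dr": [0, 0, 0.114], "translation": [1.7, 3.0, 0.2], "claw": 1}, {"dr": [0, 0, 0.115], "translation": [2.0, 2.8, 0.3], "claw": 1}, {"dr": [0, 0, 0.114], "translation": [2.3, 2.5, 0.2], "claw": 1}, {"dr": [0, 0, 0.115], "translation": [2.6, 2.3, 0.3], "claw": 1}, {"dr": [0, 0, 0.114], "translation": [2.9, 1.9, 0.2], "claw": 1}]
[{"dr": [0, 0, 0.115], "translation": [3.0, 1.6, 0.3], "claw": 1}, {"dr": [0, 0, 0.114], "translation": [3.2, 1.3, 0.2], "claw": 1}, {"dr": [0, 0, 0.115], "translation": [3.3, 0.8, 0.3], "claw": 1}, {"dr": [0, 0, 0.114], "translation": [3.4, 0.5, 0.2], "claw": 1}, {"dr": [0, 0, 0.115], "translation": [3.5, 0.1, 0.3], "claw": 1}]
end [0.5526 0.0308 0.2   ] -61.41932858123469
```

Call:
apply_moves(deltas=[{"dr": [0, 0, 0.115], "translation": [-2.3, 2.5, 0.3], "claw": 1}, {"dr": [0, 0, 0.114], "translation": [-2.1, 2.8, 0.2], "claw": 1}, {"dr": [0, 0, 0.115], "translation": [-1.7, 3.0, 0.3], "claw": 1}, {"dr": [0, 0, 0.114], "translation": [-1.3, 3.1, 0.2], "claw": 1}, {"dr": [0, 0, 0.115], "translation": [-1.0, 3.3, 0.3], "claw": 1}, {"dr": [0, 0, 0.114], "translation": [-0.6, 3.4, 0.2], "claw": 1}, {"dr": [0, 0, 0.115], "translation": [-0.2, 3.4, 0.3], "claw": 1}, {"dr": [0, 0, 0.114], "translation": [0.2, 3.5, 0.2], "claw": 1}])

```text
time: 1.1
tcp_pos: [0.3058, 0.4011, 0.2334]
eef_rot: [[0.916, 0.4, 0.0], [0.4, -0.916, 0.001], [0.0, -0.001, -1.0]]
wrist_force: [0.7, 0.2, -0.9]
grip_width: -0.0002
```

Call:
apply_moves(deltas=[{"dr": [0, 0, 0.115], "translation": [0.6, 3.4, 0.3], "claw": 1}, {"dr": [0, 0, 0.114], "translation": [1.0, 3.2, 0.2], "claw": 1}, {"dr": [0, 0, 0.115], "translation": [1.3, 3.2, 0.3], "claw": 1}, {"dr": [0, 0, 0.114], "translation": [1.7, 3.0, 0.2], "claw": 1}, {"dr": [0, 0, 0.115], "translation": [2.0, 2.8, 0.3], "claw": 1}, {"dr": [0, 0, 0.114], "translation": [2.3, 2.5, 0.2], "claw": 1}, {"dr": [0, 0, 0.115], "translation": [2.6, 2.3, 0.3], "claw": 1}, {"dr": [0, 0, 0.114], "translation": [2.9, 1.9, 0.2], "claw": 1}])

```text
time: 1.77
tcp_pos: [0.4583, 0.1723, 0.2135]
eef_rot: [[0.875, -0.483, 0.0], [-0.483, -0.875, 0.001], [-0.0, -0.001, -1.0]]
wrist_force: [0.9, 0.5, -0.5]
grip_width: -0.0002
```

Call:
apply_moves(deltas=[{"dr": [0, 0, 0.115], "translation": [3.0, 1.6, 0.3], "claw": 1}, {"dr": [0, 0, 0.114], "translation": [3.2, 1.3, 0.2], "claw": 1}, {"dr": [0, 0, 0.115], "translation": [3.3, 0.8, 0.3], "claw": 1}, {"dr": [0, 0, 0.114], "translation": [3.4, 0.5, 0.2], "claw": 1}, {"dr": [0, 0, 0.115], "translation": [3.5, 0.1, 0.3], "claw": 1}, {"dr": [0, 0, 0], "translation": [0, 0, 0], "claw": 1}, {"dr": [0, 0, 0], "translation": [0, 0, 0], "claw": 1}])

```text
time: 2.35
tcp_pos: [0.5535, 0.0275, 0.2004]
eef_rot: [[0.474, -0.88, 0.001], [-0.88, -0.474, -0.002], [0.002, 0.0, -1.0]]
wrist_force: [-0.6, 0.9, 0.1]
grip_width: -0.0001
```

```bash
python3 - <<'E'
from h import *
s=arm.state();w=model("wrist",s)
im=cv2.cvtColor(arm.capture("wrist"),cv2.COLOR_RGB2BGR)
ax=np.array([.5465,-.004,.046]);th=np.linspace(0,6.28,60)
for p in proj(w,ax+np.c_[.042*np.cos(th),.042*np.sin(th),0*th]): cv2.circle(im,tuple(int(round(x)) for x in p),1,(0,0,255),-1)
R=s["eef_rot"]
for dz in (.022,.035): 
  p=proj(w,s["tcp_pos"]+R@[0,0,dz])[0];cv2.circle(im,tuple(int(round(x)) for x in p),2,(0,255,0),-1);print(dz,p)
q=2.06;d=np.array([np.cos(q),np.sin(q)])
for r in (.013,.039):
  for z in (.046,.072):
    p=proj(w,[*(ax[:2]+r*d),z])[0];cv2.circle(im,tuple(int(round(x)) for x in p),2,(255,0,255),-1)
print(s["tcp_pos"],R,s["grip_width"],s["joints"],s["time"])
cv2.imwrite("pics/w1.png",im)
E
```

```text
0.022 [255.0214 263.3077]
0.035 [255.1719 251.6281]
[0.5535 0.0275 0.2004] [[ 0.4741 -0.8805  0.0006]
 [-0.8805 -0.4741 -0.0017]
 [ 0.0018  0.0003 -1.    ]] -0.00011506929220093571 [-43.1608  18.0796  42.3827 109.4301 -14.1981  57.7884 -56.2416] 2.35
```

View pics/w1.png

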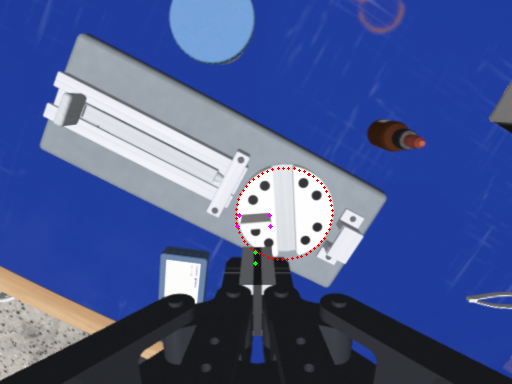

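The overlays match: disc outline within about 1 mm, fin at (255,218), closed fingertips at about (257,247). I'll check the tip depth numerically.

```bash
python3 - <<'E'
from h import *
m=arm.camera_model("wrist");w=(m,m["tool_from_camera"])
for z in (0,.01,.015,.022,.029,.035):
  print(z,[proj(w,[0,y,z])[0].round(0).tolist() for y in (-.011,0,.011)],proj(w,[.0145,-.011,z])[0].round())
im=cv2.imread("pics/w1.png")[200:350,170:345]
cv2.imwrite("pics/w1c.png",cv2.resize(im,None,fx=4,fy=4,interpolation=cv2.INTER_CUBIC))
E
```

```text
0 [[255.0, 264.0], [255.0, 288.0], [255.0, 311.0]] [291. 264.]
0.01 [[255.0, 253.0], [255.0, 276.0], [255.0, 298.0]] [289. 253.]
0.015 [[255.0, 248.0], [255.0, 270.0], [255.0, 292.0]] [288. 248.]
0.022 [[255.0, 242.0], [255.0, 263.0], [255.0, 284.0]] [286. 242.]
0.029 [[255.0, 236.0], [255.0, 257.0], [255.0, 277.0]] [285. 236.]
0.035 [[255.0, 231.0], [255.0, 252.0], [255.0, 271.0]] [284. 231.]
```

View pics/w1c.png

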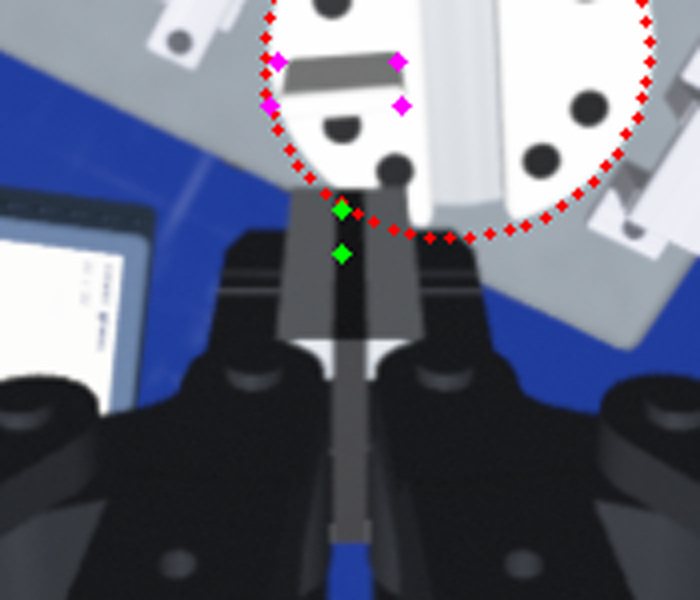

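Call:
apply_moves(deltas=[{"dr": [0, 0, 0], "translation": [0, 0, 3.1], "claw": 1}, {"dr": [0, 0, 0], "translation": [0, 0, 3.1], "claw": 1}, {"dr": [0, 0, 0], "translation": [0, 0, 3.1], "claw": 1}, {"dr": [0, 0, 0], "translation": [0, 0, 2.1], "claw": 1}, {"dr": [0, 0, 0], "translation": [0, 0, 1.0], "claw": 1}, {"dr": [0, 0, 0], "translation": [0, 0, 0], "claw": 1}, {"dr": [0, 0, 0], "translation": [0, 0, 0], "claw": 1}])

```text
time: 2.98
tcp_pos: [0.5527, 0.0318, 0.0766]
eef_rot: [[0.48, -0.877, -0.0], [-0.877, -0.48, 0.001], [-0.001, -0.0, -1.0]]
wrist_force: [0.7, 0.4, 1.0]
grip_width: -0.0002
```

Call:
apply_moves(deltas=[{"dr": [0, 0, 0], "translation": [0, 0.3, 0], "claw": 1}, {"dr": [0, 0, 0], "translation": [0, 0.3, 0], "claw": 1}, {"dr": [0, 0, 0], "translation": [0, 0.3, 0], "claw": 1}, {"dr": [0, 0, -0.09], "translation": [-0.12, 0.26, 0], "claw": 1}, {"dr": [0, 0, -0.09], "translation": [-0.12, 0.26, 0], "claw": 1}, {"dr": [0, 0, -0.09], "translation": [-0.12, 0.26, 0], "claw": 1}, {"dr": [0, 0, -0.09], "translation": [-0.12, 0.26, 0], "claw": 1}, {"dr": [0, 0, 0], "translation": [0, 0, 0], "claw": 1}])

```text
time: 3.65
tcp_pos: [0.5358, 0.0242, 0.0781]
eef_rot: [[0.758, -0.652, 0.006], [-0.652, -0.758, 0.001], [0.004, -0.005, -1.0]]
wrist_force: [3.0, 0.7, -0.4]
grip_width: -0.0001
```

```bash
python3 - <<'E'
from h import *
s=arm.state();R=s["eef_rot"];t=R[:2,1];d=-R[:2,0];v=s["tcp_pos"][:2]-[.5465,-.004]
print("s,r",v@t,v@d,"q",np.arctan2(d[1],d[0]),s["wrist_force"],s["torque"],s["tcp_pos"])
E
```

```text
s,r -0.014431317638419115 0.026472402724773605 q 2.4309831989397743 [ 2.9539  0.7468 -0.3706] [ 0.1411 -0.6327 -0.0188] [0.5358 0.0242 0.0781]
```

Call:
apply_moves(deltas=[{"dr": [0, 0, -0.089], "translation": [-0.12, 0.25, 0], "claw": 1}, {"dr": [0, 0, -0.089], "translation": [-0.12, 0.25, 0], "claw": 1}, {"dr": [0, 0, -0.089], "translation": [-0.12, 0.25, 0], "claw": 1}, {"dr": [0, 0, -0.089], "translation": [-0.12, 0.25, 0], "claw": 1}, {"dr": [0, 0, -0.089], "translation": [-0.12, 0.25, 0], "claw": 1}, {"dr": [0, 0, -0.089], "translation": [-0.12, 0.25, 0], "claw": 1}, {"dr": [0, 0, -0.089], "translation": [-0.12, 0.25, 0], "claw": 1}, {"dr": [0, 0, 0], "translation": [0, 0, 0], "claw": 1}])

```text
time: 4.32
tcp_pos: [0.5196, 0.0123, 0.0774]
eef_rot: [[0.996, -0.09, 0.002], [-0.09, -0.996, 0.001], [0.002, -0.002, -1.0]]
wrist_force: [1.2, 1.8, 0.7]
grip_width: -0.0001
```

```bash
python3 - <<'E'
from h import *
s=arm.state();R=s["eef_rot"];t=R[:2,1];d=-R[:2,0];v=s["tcp_pos"][:2]-[.5465,-.004]
print("s,r",v@t,v@d,"q",np.arctan2(d[1],d[0]),s["wrist_force"],s["torque"],s["tcp_pos"])
E
```

```text
s,r -0.01378720105298827 0.028212962615625805 q 3.0515890769321583 [1.2121 1.788  0.7483] [ 0.2872 -0.2265  0.0023] [0.5196 0.0123 0.0774]
```

Call:
apply_moves(deltas=[{"dr": [0, 0, -0.09], "translation": [-0.1, 0.25, 0], "claw": 1}, {"dr": [0, 0, 0], "translation": [0, 0, 0], "claw": 1}, {"dr": [0, 0, 0], "translation": [0, 0, 0], "claw": 1}])

```text
time: 4.57
tcp_pos: [0.5177, 0.0098, 0.0767]
eef_rot: [[1.0, -0.003, 0.0], [-0.003, -1.0, 0.001], [0.0, -0.001, -1.0]]
wrist_force: [1.3, 1.5, 1.5]
grip_width: -0.0001
```

Call:
apply_moves(deltas=[{"dr": [0, 0, 0], "translation": [0, -0.5, 0], "claw": 1}, {"dr": [0, 0, 0], "translation": [0, -0.5, -2], "claw": 1}, {"dr": [0, 0, 0], "translation": [0, -2, -3.5], "claw": 1}, {"dr": [0, 0, 0], "translation": [1, -2, -3.5], "claw": 1}, {"dr": [0, 0, 0], "translation": [1.5, -2.5, -1], "claw": 1}, {"dr": [0, 0, 0], "translation": [0, 0, 0], "claw": 1}, {"dr": [0, 0, 0], "translation": [0, 0, 0], "claw": 1}, {"dr": [0, 0, 0], "translation": [0, 0, 0], "claw": 1}])

```text
time: 5.23
tcp_pos: [0.5411, 0.0839, 0.1752]
eef_rot: [[1.0, -0.0, -0.003], [-0.0, -1.0, -0.002], [-0.003, 0.002, -1.0]]
wrist_force: [-0.1, -0.4, -0.1]
grip_width: 0.0
```

```bash
python3 - <<'E'
from h import *
s=arm.state();w=model("wrist",s)
raw=cv2.cvtColor(arm.capture("wrist"),cv2.COLOR_RGB2BGR);cv2.imwrite("pics/w2raw.png",raw);im=raw.copy()
ax=np.array([.5465,-.004]);M=lambda x,y,z:[ax[0]+y,ax[1]-x,z]
def dot(P,c):
    p=proj(w,P)[0];cv2.circle(im,tuple(int(round(x)) for x in p),1,c,-1)
for x in np.arange(-.042,.043,.006):
    for y in (-.0085,.0085): dot(M(x,y,.046),(0,0,255))
for x in np.arange(-.22,-.04,.01):
    for y in (-.02,.02): dot(M(x,y,.045),(0,255,0))
for y in (-.013,.013): dot(M(-.187,y,.073),(255,0,255)); dot(M(-.195,y,.073),(255,0,255))
print(s["tcp_pos"],s["time"],s["eef_rot"][:,0])
cv2.imwrite("pics/w2.png",im)
E
```

```text
[0.5411 0.0839 0.1752] 5.2333 [ 1.     -0.0002 -0.0029]
```

View pics/w2.png

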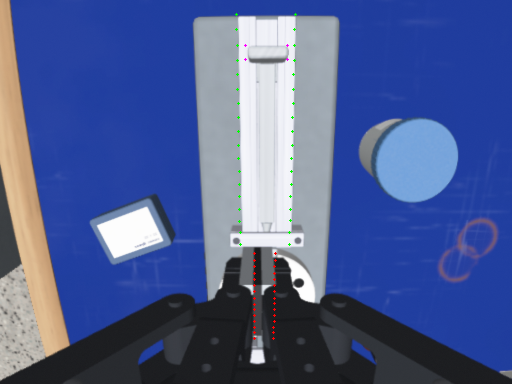

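The plate's rear face is at world y ≈ 0.191, on the centre line (rows 45–62, column 267). The slot is hidden by the fist, so I'll move behind the plate and check it with the top camera.

Call:
apply_moves(deltas=[{"dr": [0, 0, 0], "translation": [0.5, -3.5, 0], "claw": 1}, {"dr": [0, 0, 0], "translation": [0, -3.5, 0], "claw": 1}, {"dr": [0, 0, 0], "translation": [0, -3.5, 0], "claw": 1}, {"dr": [0, 0, 0], "translation": [0, -3, 0], "claw": 1}, {"dr": [0, 0, 0], "translation": [0, 0, 0], "claw": 1}, {"dr": [0, 0, 0], "translation": [0, 0, 0], "claw": 1}])

```text
time: 5.78
tcp_pos: [0.5456, 0.2207, 0.1746]
eef_rot: [[1.0, 0.004, -0.003], [0.004, -1.0, -0.002], [-0.003, 0.002, -1.0]]
wrist_force: [0.3, -1.0, -0.6]
grip_width: 0.0002
```

```bash
python3 - <<'E'
from h import *
s=arm.state();w=model("top")
im=cv2.cvtColor(arm.capture("top"),cv2.COLOR_RGB2BGR)
sc=cv2.cvtColor(arm.capture("scene"),cv2.COLOR_RGB2BGR)
print(s["tcp_pos"],s["time"])
A=cv2.resize(im[155:220,170:250],None,fx=6,fy=6,interpolation=cv2.INTER_CUBIC)
B=cv2.resize(sc[205:320,215:285],None,fx=4,fy=4,interpolation=cv2.INTER_CUBIC)
C=np.zeros((460,760,3),np.uint8);C[:390,:480]=A;C[:460,480:]=B
cv2.imwrite("pics/t2.png",C)
E
```

```text
[0.5456 0.2207 0.1746] 5.7833
```

View pics/t2.png

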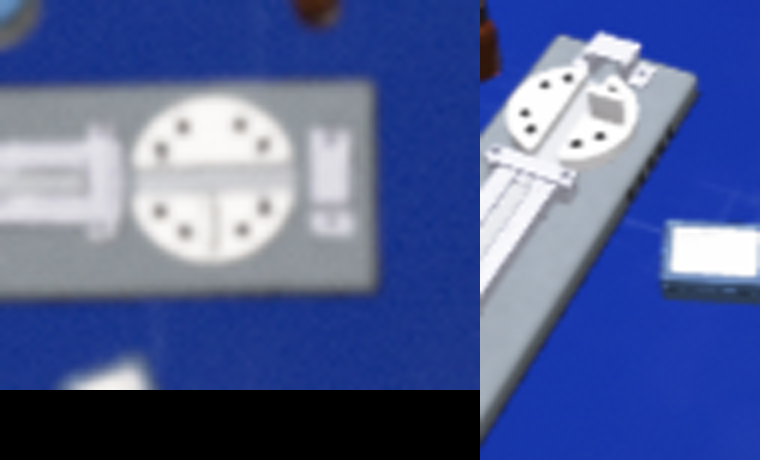

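The slot is lined up: about 0.045 rad past the bar's line, and the bar enters within 0.1. I'll go down behind the plate and push.

Call:
apply_moves(deltas=[{"dr": [0, 0, 0], "translation": [0, 0, 3], "claw": 1}, {"dr": [0, 0, 0], "translation": [0.1, 0, 3], "claw": 1}, {"dr": [0, 0, 0], "translation": [0, 0, 2.4], "claw": 1}, {"dr": [0, 0, 0], "translation": [0, 0, 1.4], "claw": 1}, {"dr": [0, 0, 0], "translation": [0, 0, 0], "claw": 1}, {"dr": [0, 0, 0], "translation": [0, 0, 0], "claw": 1}])

```text
time: 6.38
tcp_pos: [0.5478, 0.2163, 0.0773]
eef_rot: [[1.0, -0.003, -0.002], [-0.003, -1.0, -0.003], [-0.002, 0.003, -1.0]]
wrist_force: [1.3, -0.9, 0.5]
grip_width: -0.0001
```

Call:
apply_moves(deltas=[{"dr": [0, 0, 0], "translation": [0, 0.4, 0], "claw": 1}, {"dr": [0, 0, 0], "translation": [0, 0.4, 0], "claw": 1}, {"dr": [0, 0, 0], "translation": [0, 0.4, 0], "claw": 1}, {"dr": [0, 0, 0], "translation": [0, 0.3, 0], "claw": 1}, {"dr": [0, 0, 0], "translation": [0, 0.2, 0], "claw": 1}, {"dr": [0, 0, 0], "translation": [0, 0.2, 0], "claw": 1}, {"dr": [0, 0, 0], "translation": [0, 0.2, 0], "claw": 1}, {"dr": [0, 0, 0], "translation": [0, 0.2, 0], "claw": 1}])

```text
time: 7.05
tcp_pos: [0.5487, 0.1975, 0.0788]
eef_rot: [[1.0, 0.002, 0.001], [0.002, -1.0, 0.001], [0.001, -0.001, -1.0]]
wrist_force: [0.9, 2.3, 0.9]
grip_width: 0.0
```

Call:
apply_moves(deltas=[{"dr": [0, 0, 0], "translation": [-0.1, 0.3, 0.1], "claw": 1}, {"dr": [0, 0, 0], "translation": [0, 0.3, 0], "claw": 1}, {"dr": [0, 0, 0], "translation": [0, 0.3, 0], "claw": 1}, {"dr": [0, 0, 0], "translation": [0, 0.3, 0], "claw": 1}, {"dr": [0, 0, 0], "translation": [0, 0.3, 0], "claw": 1}, {"dr": [0, 0, 0], "translation": [0, 0.3, 0], "claw": 1}])

```text
time: 7.55
tcp_pos: [0.5475, 0.1782, 0.0773]
eef_rot: [[1.0, 0.001, 0.0], [0.001, -1.0, -0.0], [0.0, 0.0, -1.0]]
wrist_force: [1.7, 1.8, 0.9]
grip_width: -0.0
```

Call:
apply_moves(deltas=[{"dr": [0, 0, 0], "translation": [0, 0.3, 0], "claw": 1}, {"dr": [0, 0, 0], "translation": [0, 0.3, 0], "claw": 1}, {"dr": [0, 0, 0], "translation": [0, 0.3, 0], "claw": 1}, {"dr": [0, 0, 0], "translation": [0, 0.3, 0], "claw": 1}, {"dr": [0, 0, 0], "translation": [0, 0.3, 0], "claw": 1}, {"dr": [0, 0, 0], "translation": [0, 0.3, 0], "claw": 1}])

```text
time: 8.05
tcp_pos: [0.5475, 0.1604, 0.0773]
eef_rot: [[1.0, 0.001, 0.0], [0.001, -1.0, 0.0], [0.0, -0.0, -1.0]]
wrist_force: [2.8, 2.2, 1.1]
grip_width: -0.0
```

Call:
apply_moves(deltas=[{"dr": [0, 0, 0], "translation": [0, 0.4, 0], "claw": 1}, {"dr": [0, 0, 0], "translation": [0, 0.4, 0], "claw": 1}, {"dr": [0, 0, 0], "translation": [0, 0.4, 0], "claw": 1}, {"dr": [0, 0, 0], "translation": [0, 0.4, 0], "claw": 1}, {"dr": [0, 0, 0], "translation": [0, 0.4, 0], "claw": 1}, {"dr": [0, 0, 0], "translation": [0, 0.4, 0], "claw": 1}, {"dr": [0, 0, 0], "translation": [0, 0.4, 0], "claw": 1}])

```text
time: 8.63
tcp_pos: [0.5475, 0.1323, 0.0774]
eef_rot: [[1.0, 0.001, 0.0], [0.001, -1.0, 0.0], [0.0, -0.0, -1.0]]
wrist_force: [0.8, 3.1, 1.7]
grip_width: -0.0001
```

Call:
apply_moves(deltas=[{"dr": [0, 0, 0], "translation": [0, 0.3, 0], "claw": 1}, {"dr": [0, 0, 0], "translation": [0, 0.3, 0], "claw": 1}, {"dr": [0, 0, 0], "translation": [0, 0.3, 0], "claw": 1}, {"dr": [0, 0, 0], "translation": [0, 0.3, 0], "claw": 1}, {"dr": [0, 0, 0], "translation": [0, 0.3, 0], "claw": 1}, {"dr": [0, 0, 0], "translation": [0, 0.3, 0], "claw": 1}, {"dr": [0, 0, 0], "translation": [0, 0.3, 0], "claw": 1}, {"dr": [0, 0, 0], "translation": [0, 0.3, 0], "claw": 1}])

```text
time: 9.3
tcp_pos: [0.5476, 0.1085, 0.0774]
eef_rot: [[1.0, 0.001, 0.0], [0.001, -1.0, 0.0], [0.0, -0.0, -1.0]]
wrist_force: [2.0, 3.3, 2.9]
grip_width: 0.0001
```

Call:
apply_moves(deltas=[{"dr": [0, 0, 0], "translation": [0, 0.3, 0], "claw": 1}, {"dr": [0, 0, 0], "translation": [0, 0.3, 0], "claw": 1}, {"dr": [0, 0, 0], "translation": [0, 0.3, 0], "claw": 1}, {"dr": [0, 0, 0], "translation": [0, 0.3, 0], "claw": 1}, {"dr": [0, 0, 0], "translation": [0, 0.3, 0], "claw": 1}])

```text
time: 9.72
tcp_pos: [0.5472, 0.0932, 0.0772]
eef_rot: [[1.0, 0.001, -0.0], [0.001, -1.0, -0.0], [-0.0, 0.0, -1.0]]
wrist_force: [1.9, 3.0, 1.9]
grip_width: 0.0003
```

Tip now at about +0.052. The rest goes in slow steps.

Call:
apply_moves(deltas=[{"dr": [0, 0, 0], "translation": [0, 0.2, 0], "claw": 1}, {"dr": [0, 0, 0], "translation": [0, 0.2, 0], "claw": 1}, {"dr": [0, 0, 0], "translation": [0, 0.2, 0], "claw": 1}, {"dr": [0, 0, 0], "translation": [0, 0.2, 0], "claw": 1}, {"dr": [0, 0, 0], "translation": [0, 0.2, 0], "claw": 1}, {"dr": [0, 0, 0], "translation": [0, 0.2, 0], "claw": 1}, {"dr": [0, 0, 0], "translation": [0, 0, 0], "claw": 1}])

```text
time: 10.3
tcp_pos: [0.5472, 0.0806, 0.0771]
eef_rot: [[1.0, 0.0, -0.001], [0.0, -1.0, -0.001], [-0.001, 0.001, -1.0]]
wrist_force: [0.3, 2.1, 0.3]
grip_width: -0.0003
```

Call:
apply_moves(deltas=[{"dr": [0, 0, 0], "translation": [0, 0.1, 0], "claw": 1}, {"dr": [0, 0, 0], "translation": [0, 0.1, 0], "claw": 1}, {"dr": [0, 0, 0], "translation": [0, 0, 0], "claw": 1}])

```text
time: 10.55
tcp_pos: [0.547, 0.079, 0.077]
eef_rot: [[1.0, 0.001, -0.001], [0.001, -1.0, -0.001], [-0.001, 0.001, -1.0]]
wrist_force: [-0.1, 1.4, 0.4]
grip_width: -0.0001
```

Call:
apply_moves(deltas=[{"dr": [0, 0, 0], "translation": [0, 0.1, 0], "claw": 1}, {"dr": [0, 0, 0], "translation": [0, 0.1, 0], "claw": 1}, {"dr": [0, 0, 0], "translation": [0, 0, 0], "claw": 1}])

```text
time: 10.8
tcp_pos: [0.547, 0.0773, 0.077]
eef_rot: [[1.0, 0.001, -0.001], [0.001, -1.0, -0.0], [-0.001, 0.0, -1.0]]
wrist_force: [1.3, 1.9, -0.2]
grip_width: -0.0002
```

Call:
apply_moves(deltas=[{"dr": [0, 0, 0], "translation": [0, 0.1, 0], "claw": 1}, {"dr": [0, 0, 0], "translation": [0, 0.1, 0], "claw": 1}, {"dr": [0, 0, 0], "translation": [0, 0, 0], "claw": 1}])

```text
time: 11.05
tcp_pos: [0.547, 0.0772, 0.0771]
eef_rot: [[1.0, 0.002, -0.001], [0.002, -1.0, 0.002], [-0.001, -0.002, -1.0]]
wrist_force: [0.8, 4.7, 0.0]
grip_width: -0.0003
```

Call:
apply_moves(deltas=[{"dr": [0, 0, 0], "translation": [0, 0.1, 0], "claw": 1}, {"dr": [0, 0, 0], "translation": [0, 0.1, 0], "claw": 1}, {"dr": [0, 0, 0], "translation": [0, 0, 0], "claw": 1}])

```text
time: 11.3
tcp_pos: [0.547, 0.0771, 0.0771]
eef_rot: [[1.0, 0.003, -0.001], [0.003, -1.0, 0.004], [-0.001, -0.004, -1.0]]
wrist_force: [0.3, 8.1, -1.0]
grip_width: -0.0001
```

Call:
apply_moves(deltas=[{"dr": [0, 0, 0], "translation": [0, -0.5, 0], "claw": 1}, {"dr": [0, 0, 0], "translation": [0, -1, 0], "claw": 1}, {"dr": [0, 0, 0], "translation": [0, -2, -3], "claw": 1}, {"dr": [0, 0, 0], "translation": [0, -3, -3], "claw": 1}, {"dr": [0, 0, 0], "translation": [0, -3, -3], "claw": 1}, {"dr": [0, 0, 0], "translation": [0, -3, -2], "claw": 1}, {"dr": [0, 0, 0], "translation": [0, 0, 0], "claw": 1}, {"dr": [0, 0, 0], "translation": [0, 0, 0], "claw": 1}])

```text
time: 11.97
tcp_pos: [0.5476, 0.2003, 0.1876]
eef_rot: [[1.0, 0.006, 0.002], [0.006, -1.0, 0.001], [0.002, -0.001, -1.0]]
wrist_force: [-0.6, -1.0, -0.4]
grip_width: 0.0002
```

```bash
python3 - <<'E'
from h import *
s=arm.state()
im=cv2.cvtColor(arm.capture("top"),cv2.COLOR_RGB2BGR)
sc=cv2.cvtColor(arm.capture("scene"),cv2.COLOR_RGB2BGR)
print(s["tcp_pos"],s["time"],s["wrist_force"])
A=cv2.resize(im[145:245,150:250],None,fx=4,fy=4,interpolation=cv2.INTER_CUBIC)
B=cv2.resize(sc[205:300,195:285],None,fx=4,fy=4,interpolation=cv2.INTER_CUBIC)
C=np.zeros((400,760,3),np.uint8);C[:,:400]=A;C[:380,400:]=B
cv2.imwrite("pics/t3.png",C)
E
```

```text
[0.5476 0.2003 0.1876] 11.9667 [-0.6204 -1.0001 -0.4347]
```

View pics/t3.png

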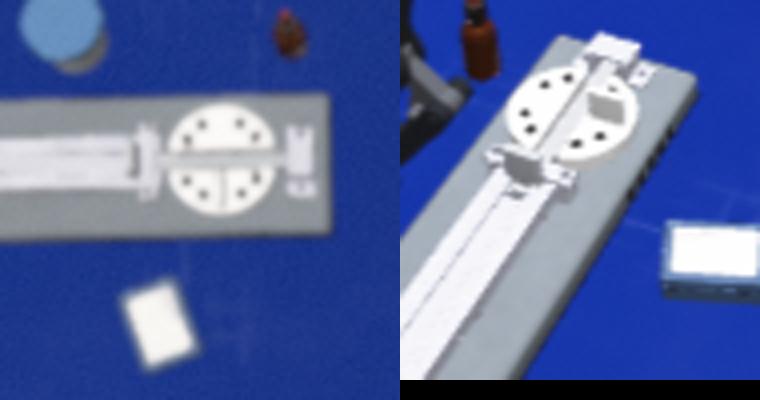

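The plate stands against the strap, the bar lies through the slot into the keeper, and the cup, bottle and box are where they were. The robot is clear, so I'm handing in.

```bash
python3 -c "
from plant import arm
print(arm.hand_in())"
```

```text
the job is handed in; nothing more can be done
None
```

The carousel is locked: the bar lies through the slot with its tip in the keeper. I handed the job in at about 12 s; no verdict is reported.

- **Carousel:** I pushed the fin with the closed fingertips from about 2.06 rad round to 3.14 rad, with 2–3 N measured at the wrist between moves. The top view then showed the slot about 0.045 rad past the bar's line. I left that, since the bar enters within about 0.1 rad.
- **Bar:** I used the smaller bar, the one in the mixer's guide, and pushed its plate with 2–3 N. The fist stopped at y = 0.077 m, where I expected the plate to meet the strap. Two more pushes of 2 mm each did not move it; the force only rose to 8 N.
- **Last checks:** The final pictures show the plate against the strap and the cup, bottle and box in place. The gripper was well clear of the parts. No check failed; apart from that slight slot offset, none disagreed.

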